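Make the suturing station ready: tighten its clamp knobs and hang the splash guard

ROBOT

A 7-joint arm with a two-finger parallel gripper is mounted at the origin on the work surface. World frame = base frame: x ahead of the robot, y to its left, z up, the work surface at z = 0. Lengths are in m, angles in rad, forces in N, time in s.
With the tool pointing down it reaches from about 0.4 to 0.875 m from the base axis. Payload 19.3 kg.
Tool frame: the origin (TCP) lies where the fingers leave the gripper's body, on its centre line; the fingertips stand bot.tip_reach ahead of it and the grasp point (between the pads) lies 54 mm ahead of it (bot.tip_reach is the distance from the TCP to the fingertips, in m); z points along the fingers, y is the line along which they close (so a half turn about z gives the same grasp; the last joint's range is limited). The gripper opens to 85 mm and grips with 20 to 120 N. Pads are 22 mm wide; open, the fingers measure 114 mm over their backs; the gripper's body (76 mm by 85 mm) begins 54 mm behind the grasp point. The pads swing forward as they close: fully open they stand 13 mm farther back than shut.
Start: joints at [-1.336, 0.521, -0.036, 1.599, 0.021, 1.021, -0.113], TCP at [0.188, 0.596, 0.304] pointing down, gripper open.
Joint ranges: [-2.91, 2.91], [-0.3, 2.13], [-1.5, 1.42], [0.17, 2.43], [-1.26, 4.41], [0.16, 1.93], [-2.52, 2.52]. Speed limits (rad/s): [1.89, 1.89, 2.39, 2.39, 3.01, 3.01, 3.01].

INTERFACE

Orientations are given as [roll, pitch, yaw] about the fixed x, y, z axes, in that order (R = Rz(yaw) Ry(pitch) Rx(roll)).
In Python, from workcell import bot gives the robot as it stands. The module is installed in compiled form; this text tells all that it offers.
- The arm moves only by the shell command python3 -m jog 'ROWS' [FORCE]. ROWS is JSON, a list that holds one entry, the list of rows, each a list of 7 numbers: the shift along the tool's x, y, z in mm, then the turn, a rotation vector about the tool's x, y, z in rad, then the opening, from 0 (shut) to 1 (fully open). In form: [[[tx, ty, tz, wx, wy, wz, fingers], ...]]. A call has 1 to 5 rows; each row shifts and turns the commanded pose from where the row before left it, along the tool's axes as they then stand; what a row does not reach is not made up. A row lasts 1/10 s, in which the tool goes at most 50 mm and 8.59 degrees, less where a joint would pass 70% of its speed; a pose out of reach is approached as far as the arm can. A call is refused whole if a number of a shift passes 50 or a number of a turn 0.15, either way. A call with a gripper value outside its range is refused whole. The fingers move at their own pace and stop on an object; FORCE is the grip in N (left out, the last holds). Time passes only in rows, so rows that do not move let the fingers close. It gives the time, the measured TCP pose, the force, the opening and the grip force at its end, in the units of the state.
- bot.observe(): the state, without advancing time (a new reading comes with each control period).
- bot.grab_frame(name): name is "scene" or "top" or "wrist"; returns a dict with "img" (400x640x3 uint8, red, green, blue), "intrinsics" (3x3 intrinsics, pixels), "R" (3x3) and "t" (3): a world point X has camera coordinates R X + t; the wrist camera has in their place "tool_from_camera" (4x4, takes a point from camera to tool coordinates, whose origin is the TCP and whose axes are the flange's). Camera axes: x right, y down, z forward; pixel columns grow to the right and rows downward; lengths in m; the calibration is good to about 2 mm. A picture is of the moment at which its call begins: read the wrist's pose just before it. There is no depth.
- bot.job_done(): hands the job in; it is judged then, once.
Trained networks look in a picture, given as the dict that the camera call returned (one of the last four; its "shot" number tells which), for a name from the list of things; names that differ only in an ending like _2 or _b are one class to them, and where a whole thing is asked for, a point or a joint stands for the part that bears it (a point fixed in the world has none). Each returns a list of dicts, best first, with "conf" (0 to 1); they miss things now and then, are a little off and sometimes report something else, mostly with a low value. They report only what shows in the picture. A call takes as long as a camera call. They do not tell look-alikes from the thing itself.
- bot.trace(query, picture): "region" (400x640 bool, what is visible of it).
- bot.spot_point(query, picture): "xyz" ([x, y, z] in m, in world coordinates, good to about 4 mm: a listed point, or the origin of a listed thing).
The state is a dict: "clock": time; "qpos": joint angles; "qd": joint speeds; "joint_efforts": joint torques, N m; "position": TCP position; "tool_rot": TCP orientation; "force": force on the tool from outside, world axes, zero at the start; "moment": the same for the moment, N m; "grip_width": finger opening in m; "finger_force": force on a finger pad.
Only numpy, scipy, OpenCV 4.12 (cv2) and the standard library are available. Lean on these libraries where they do the work, as an engineer would, in place of code of your own. Each camera call takes 0.05 s, during which the arm holds its last target. There are 200 camera calls.

TASK

Make the suturing station ready: tighten the three black clamp knobs clockwise, each fully home against its stop, first the single large knob at the top of the slope and only then the two small ones at the bottom corners. Last, pick up the white splash guard and lower it (do not drop it) over the steel bar behind the slope, so that it straddles the bar near the middle and hangs level, and let go. Leave the two jars and the steel dish as they are.

Things in the scene. Friction and masses are not known exactly. Their poses are not given: they have to be found in the camera images.
- station: fixed station: white and aluminium deck 200 x 260 mm sloping 25 deg up to the back, with a practice-skin pad, three knobs and a bar behind. Origin on the bench under the deck's middle; x = level, to the back (towards the bar), y = along the bar, z up. Deck front edge at x = -91 mm, 43 mm high; back edge at x = +91, 127 high. Base plate x = -95 to 175, 260 wide, 12 thick.
- bar_mid (a point): middle of the fixed horizontal steel bar behind the slope: 12 mm diameter, along the station's y, 150 mm above the bench, 135 mm behind the station's origin. Posts 16 mm thick carry it at y = -110 and +110 mm and end at its height. Axes as station.
- knob_top_grip (a point): large knob in the middle near the top of the slope, black: disc 52 mm wide, 8 mm thick, with an upright grip bar on it 49 mm long, 14 mm thick, 32 mm high. This point: on the axis, 37 mm above the plate, 7 mm below the bar's top. It turns with the knob: z = axis, out of the plate (25 deg from vertical, leaning to the front); x = along the bar, y = across it. Tightens clockwise, seen from outside.
- knob_left_grip (a point): small knob at the bottom corner, +y side, black: disc 40 mm wide, 8 mm thick, with an upright grip bar on it 38 mm long, 14 mm thick, 32 mm high. This point: on the axis, 37 mm above the plate, 7 mm below the bar's top. It turns with the knob: z = axis, out of the plate (25 deg from vertical, leaning to the front); x = along the bar, y = across it. Tightens clockwise, seen from outside.
- knob_right_grip (a point): small knob at the bottom corner on the -y side, black: disc 40 mm wide, 8 mm thick, with an upright grip bar on it 38 mm long, 14 mm thick, 32 mm high. This point: on the axis, 37 mm above the plate, 7 mm below the bar's top. It turns with the knob: z = axis, out of the plate (25 deg from vertical, leaning to the front); x = along the bar, y = across it. Tightens clockwise, seen from outside.
- knob_top (a joint): angle of the large top knob in rad: grows as it is turned clockwise (tightened), hard end stop at 2.0; starts between 0.6 and 1.4, so one grasp is enough. Friction torque about 0.06 N m; it stays where it is left.
- knob_left (a joint): angle of the small knob on the +y side in rad: grows as it is turned clockwise (tightened), hard end stop at 2.0; starts between 0.6 and 1.4, so one grasp is enough. Friction torque about 0.06 N m; it stays where it is left.
- knob_right (a joint): angle of the small knob on the -y side in rad: grows as it is turned clockwise (tightened), hard end stop at 2.0; starts between 0.6 and 1.4, so one grasp is enough. Friction torque about 0.06 N m; it stays where it is left.
- guard_mid (a point): middle of the loose splash guard, a white saddle (upside-down U), 120 g, 111 mm high, standing left or right of the station at any yaw: two side plates 110 mm long (y), 70 high, 28 apart inside, 36 outside (x); 5 mm roof; on it a holding rib 12 thick (x), 60 long (y), 36 high. z up. Lower edges 55.5 mm below this point, roof's top 19.5 above, rib's top 55.5 above. Same either way round.
- guard_crown (a point): the middle of the inside of the guard's roof, which rests on the bar when it hangs (14.5 mm above guard_mid, axes the same); it then lies 6 mm above the bar's centre line.
- jar_large: loose glass jar, 72 mm diameter, 140 mm high, on the bench at the other side of the station from the guard; origin at the centre of its underside. Leave it alone.
- jar_small: loose glass jar, 56 mm diameter, 110 mm high, beside the +y end of the bar; origin at the centre of its underside. Leave it alone.
- dish: loose steel bowl, 84 mm diameter, 35 mm high, behind on the -y side; origin at the centre of its underside. Leave it alone.
Not all that is in view belongs to the job. Leave any green or red look-alike of the part that bears guard_mid alone.

How it is judged:
By the outcome, as a careful person would: the job done as asked, in the order asked, and still so for the second after the job is handed in, with the robot touching nothing.
It also fails if it takes over 72 s, if anything falls off the work surface, if the arm or the gripper's body presses on something with over 40 N, if the wrist force passes 120 N, or if a joint passes its speed limit or range.

## Working session

There is one attempt and no reset: what is moved stays moved. The work goes in short steps, Python scripts to look and compute and a shell command to move; the robot and the scene stay as the last step left them, time stands still between calls to the robot, and variables do not carry over. Pictures are saved under pics/ and viewed, at most 10 in all, crops included, and the job is handed in when it is done.

```bash
mkdir -p pics; cat > h.py <<'E'
import numpy as np, cv2
from scipy.spatial.transform import Rotation as Ro
from workcell import bot
def look(names, cams=("scene","top"), save=None):
    fr={}
    for c in cams:
        p=bot.grab_frame(c); fr[c]=p
        if save: cv2.imwrite(f"pics/{save}_{c}.png",p["img"][:,:,::-1])
        for n in names:
            for r in bot.spot_point(n,p)[:3]:
                print(c,n,round(r["conf"],2),np.round(np.array(r["xyz"])*1000,1), px(p,r["xyz"]) if c!="wrist" else "")
    return fr
def px(p,X):
    q=p["intrinsics"]@(p["R"]@np.array(X)+p["t"]); return np.round(q[:2]/q[2]).astype(int)
E
python3 - <<'E'
from h import *
s=bot.observe(); print({k:np.round(v,3) for k,v in s.items()}, bot.tip_reach)
look(["station","bar_mid","knob_top_grip","knob_left_grip","knob_right_grip","guard_mid","jar_large","jar_small","dish"],save="a")
E
```

```text
{'clock': np.float64(0.0), 'qpos': array([-1.336,  0.522, -0.036,  1.6  ,  0.021,  1.021, -0.113]), 'qd': array([-0.002,  0.   ,  0.   ,  0.   , -0.   , -0.001, -0.   ]), 'joint_efforts': array([-1.000e-03, -9.271e+01,  1.980e+00, -3.699e+01,  1.800e-02,
        9.000e-03,  0.000e+00]), 'position': array([0.187, 0.596, 0.303]), 'tool_rot': array([-3.14 ,  0.   ,  2.837]), 'force': array([-0.262,  1.319,  0.295]), 'moment': array([ 0.017, -0.008, -0.019]), 'finger_force': np.float64(0.0), 'grip_width': np.float64(0.085)} 0.0726
scene station 0.86 [ 5.344e+02  7.320e+01 -1.000e-01] [333 218]
scene bar_mid 0.7 [664.7  32.1 148.5] [299 220]
scene bar_mid 0.48 [715.9 201.3  -3.1] [335 282]
scene knob_top_grip 0.47 [569.1  67.5 145.7] [327 203]
scene knob_top_grip 0.4 [494.6 184.   98.5] [371 213]
scene knob_left_grip 0.74 [490.9 185.7  98.6] [372 212]
scene knob_left_grip 0.37 [715.6 200.8  -3.2] [335 282]
scene knob_right_grip 0.53 [434.   16.   94.1] [337 175]
scene guard_mid 0.82 [507.6 367.9  54.1] [419 253]
scene guard_mid 0.75 [375.7 415.6  58.2] [451 228]
scene guard_mid 0.74 [641.9 416.   53.5] [412 297]
scene jar_large 0.9 [ 466.7 -354.6    2. ] [250 148]
scene jar_small 0.8 [714.8 199.7  -4.6] [335 282]
scene dish 0.85 [ 6.731e+02 -3.438e+02 -1.000e-01] [215 187]
top station 0.72 [533.8  76.    1. ] [306 208]
top bar_mid 0.78 [660.   30.9 151.2] [321 160]
top knob_top_grip 0.64 [564.   62.3 147.5] [309 190]
top knob_left_grip 0.51 [494.2 178.3  98.4] [271 213]
top guard_mid 0.94 [502.6 368.5  60.3] [213 209]
top guard_mid 0.65 [371.  414.   57.3] [195 249]
top guard_mid 0.58 [638.8 415.7  53.3] [204 167]
top jar_large 0.78 [ 460.9 -349.7   -2.9] [432 238]
top jar_small 0.61 [708.  196.3   1.8] [274 156]
top dish 0.64 [ 672.9 -345.3   -1.8] [432 176]
```

```bash
python3 - <<'E'
import cv2,numpy as np
a=cv2.imread("pics/a_scene.png");b=cv2.imread("pics/a_top.png")
A=cv2.resize(a[130:320,200:480],(800,543),interpolation=3)
B=cv2.resize(b[130:280,170:350],(720,600),interpolation=3)
cv2.imwrite("pics/a1.png",A);cv2.imwrite("pics/a2.png",B)
E
```

```text
(no output)
```

View pics/a1.png

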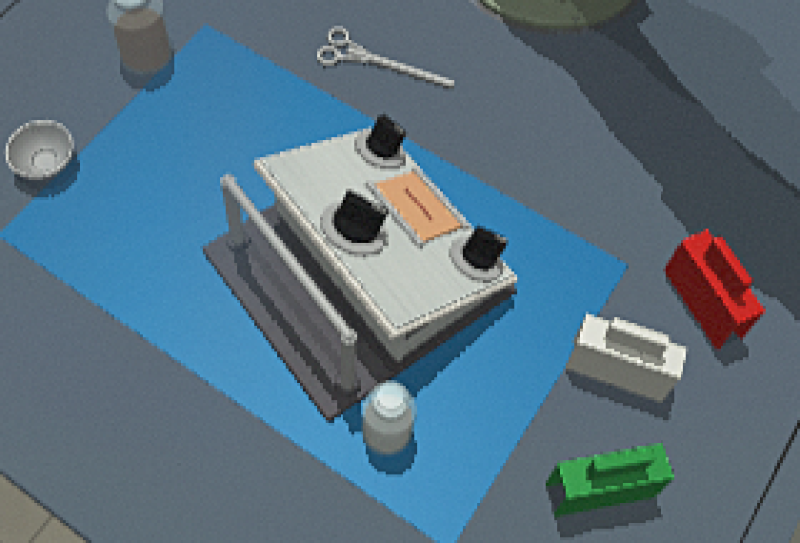

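View pics/a2.png

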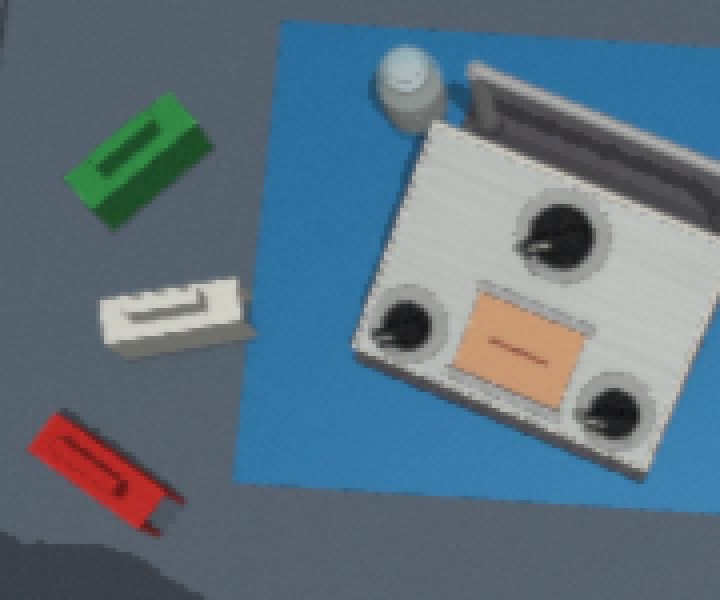

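```bash
cat >> h.py <<'E'
PSI=np.deg2rad(-19.0)
def Rst(psi=PSI): return Ro.from_euler('z',psi).as_matrix()
def Rknob(ang=0,psi=PSI,tilt=25.):
    """tool R: x down slope,y = +y station, z into plate, then turned ang about tool z"""
    t=np.deg2rad(tilt);s,c=np.sin(t),np.cos(t)
    return Rst(psi)@np.array([[-c,0,s],[0,1,0],[-s,0,-c]])@Ro.from_euler('z',ang).as_matrix()
def pose():
    s=bot.observe(); return np.array(s["position"])*1000, Ro.from_euler('xyz',s["tool_rot"]).as_matrix(), s
def plan(p1,R1,n,dec=(1,3)):
    """constant row repeated n times that takes TCP to p1 (mm), R1"""
    p0,R0,s=pose()
    w=np.round(Ro.from_matrix(R0.T@R1).as_rotvec()/n,dec[1])
    M=sum((Ro.from_rotvec(w*i).as_matrix() for i in range(n)),np.zeros((3,3)))
    v=np.round(np.linalg.solve(R0@M,p1-p0),dec[0])
    pe=p0+R0@M@v; Re=R0@Ro.from_rotvec(w*n).as_matrix()
    print("row x%d:"%n,[*v,*w],"end err",np.round(pe-p1,1),np.round(Ro.from_matrix(Re.T@R1).as_rotvec(),3),"q",np.round(s["qpos"],2),"t",round(float(s["clock"]),2))
E
python3 - <<'E'
from h import *
print(np.round(bot.grab_frame("wrist")["tool_from_camera"],3))
plan(np.array([493,90,313]),Rknob(),15)
E
```

```text
[[ 0.001 -0.961 -0.276  0.07 ]
 [ 1.     0.001 -0.    -0.   ]
 [ 0.001 -0.276  0.961 -0.07 ]
 [ 0.     0.     0.     1.   ]]
row x15: [np.float64(-29.7), np.float64(-25.7), np.float64(5.4), np.float64(0.0), np.float64(-0.029), np.float64(0.002)] end err [ 0.3 -0.7  0.5] [ 0.005 -0.001 -0.005] q [-1.34  0.52 -0.04  1.6   0.02  1.02 -0.11] t 1.05
```

```bash
R='-'; python3 -m jog '[[[-30,-26,5,0,-0.03,0.002,1],[-30,-26,5,0,-0.03,0.002,1],[-30,-26,5,0,-0.03,0.002,1],[-30,-26,5,0,-0.03,0.002,1],[-30,-26,5,0,-0.03,0.002,1]]]'; python3 -m jog '[[[-30,-26,5,0,-0.03,0.002,1],[-30,-26,5,0,-0.03,0.002,1],[-30,-26,5,0,-0.03,0.002,1],[-30,-26,5,0,-0.03,0.002,1],[-30,-26,5,0,-0.03,0.002,1]]]'
python3 - <<'E'
from h import *
plan(np.array([493,90,313]),Rknob(),5)
E
```

```text
clock: 1.55
position: [0.2927, 0.425, 0.2879]
tool_rot: [3.141, 0.151, 2.827]
force: [1.3, 0.3, -0.3]
grip_width: 0.0859
finger_force: 0.0
clock: 2.05
position: [0.396, 0.254, 0.2948]
tool_rot: [3.138, 0.301, 2.816]
force: [0.7, 0.4, -0.3]
grip_width: 0.0854
finger_force: 0.0
row x5: [np.float64(-28.4), np.float64(-24.8), np.float64(6.6), np.float64(0.001), np.float64(-0.027), np.float64(0.001)] end err [ 0.   0.1 -0.1] [ 0.001 -0.     0.   ] q [-1.02  0.24  0.2   2.13  0.36  0.69  0.15] t 2.05
```

```bash
python3 -m jog '[[[-28.5,-25,6.5,0,-0.027,0,1],[-28.5,-25,6.5,0,-0.027,0,1],[-28.5,-25,6.5,0,-0.027,0,1],[-28.5,-25,6.5,0,-0.027,0,1],[-28.5,-25,6.5,0,-0.027,0,1]]]'
python3 - <<'E'
from h import *
p,R,s=pose(); print(p,s["tool_rot"],np.round(s["qpos"],2))
f=look(["knob_top_grip","knob_left_grip","knob_right_grip","bar_mid"],("wrist",))["wrist"]
np.savez("w.npz",p=p,R=R,K=f["intrinsics"],T=f["tool_from_camera"])
cv2.imwrite("pics/w1.png",f["img"][:,:,::-1])
E
```

```text
clock: 2.55
position: [0.4934, 0.0893, 0.3135]
tool_rot: [3.138, 0.436, 2.816]
force: [0.4, 0.2, -0.3]
grip_width: 0.0854
finger_force: 0.0
[493.37610955  89.28416747 313.46600842] [3.13818847 0.43637086 2.81579268] [-0.74  0.21  0.34  2.16  0.47  0.5   0.44]
wrist knob_top_grip 0.62 [564.4  65.5 143.8] 
wrist knob_left_grip 0.93 [495.8 183.8  95.3] 
wrist knob_right_grip 0.89 [438.4  14.7  96.5] 
wrist bar_mid 0.64 [657.7  32.5 148. ]
```

View pics/w1.png

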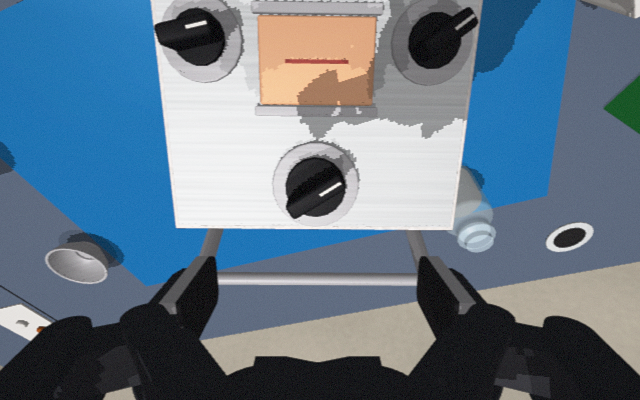

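```bash
cat >> h.py <<'E'
def back(f_T,K,p,R,uv,P0,n):
    """pixels -> points on plane through P0 (mm), normal n"""
    d=np.c_[(uv[:,0]-K[0,2])/K[0,0],(uv[:,1]-K[1,2])/K[1,1],np.ones(len(uv))]@(R@f_T[:3,:3]).T
    c=p+R@f_T[:3,3]*1000
    return c+d*(((P0-c)@n)/(d@n))[:,None]
def barangle(img,T,K,p,R,G,psi=PSI,rad=32):
    """white line on bar top near grip G; angle in tool-frame of Rknob(0) (about tool z)"""
    Rk=Rknob(0,psi); n=-Rk[:,2]; P0=G+7*n
    g=img.astype(int).min(2); v,u=np.mgrid[0:400,0:640]
    Q=(back(T,K,p,R,np.c_[u.ravel(),v.ravel()].astype(float),P0,n)-P0)@Rk
    r=np.hypot(Q[:,0],Q[:,1]).reshape(400,640)
    m=((r<20)&(g>110)).astype(np.uint8)
    dark=((r<35)&(img.max(2)<60)).astype(np.uint8)
    return Q.reshape(400,640,3)[...,:2],m,dark
E
python3 - <<'E'
from h import *
d=np.load("w.npz"); img=cv2.imread("pics/w1.png")
for nm,G in (("top",[566,65,145]),("left",[494.5,183,96.5]),("right",[436.5,15,96])):
    Q,m,dk=barangle(img,d["T"],d["K"],d["p"],d["R"],np.array(G,float))
    n,l,st,ce=cv2.connectedComponentsWithStats(m)
    for i in range(1,n):
        if st[i,4]<12: continue
        q=Q[l==i].astype(np.float32); c=q.mean(0); U,S,V=np.linalg.svd(q-c)
        t=(q-c)@V[0]
        print(nm,"blob px",np.round(ce[i]),st[i,4],"centre",np.round(c,1),"len",round(float(np.ptp(t)),1),"wid",round(float(S[1]/np.sqrt(len(q))*3.5),1),"ang",round(float(np.arctan(V[0,1]/V[0,0])),3))
E
```

```text
top blob px [329. 189.] 85 centre [6.2 9.4] len 17.5 wid 2.9 ang 0.995
top blob px [322. 215.] 228 centre [-14.7   4.6] len 34.7 wid 8.7 ang 1.257
left blob px [467.  30.] 629 centre [-0.4 11.6] len 37.3 wid 14.9 ang -0.103
right blob px [173.   9.] 706 centre [10.6 -5.4] len 37.2 wid 9.8 ang 1.285
right blob px [196.  24.] 93 centre [1.7 8.4] len 14.7 wid 2.5 ang 1.353
right blob px [156.  36.] 12 centre [ -5.7 -18.7] len 6.4 wid 0.7 ang -0.292
right blob px [171.  52.] 103 centre [-15.4  -9.6] len 18.0 wid 3.1 ang -1.017
```

```bash
python3 - <<'E'
from h import *
R=Rknob(0.995); plan(np.array([566,65,145])-R[:,2]*104,R,10)
E
```

```text
row x10: [np.float64(-0.0), np.float64(-0.1), np.float64(8.1), np.float64(0.0), np.float64(-0.0), np.float64(0.1)] end err [-0.   0.3  0.2] [ 0.002 -0.006 -0.   ] q [-0.75  0.21  0.34  2.16  0.47  0.5   0.44] t 2.8
```

```bash
python3 -m jog '[[[0,0,8,0,0,0.1,1],[0,0,8,0,0,0.1,1],[0,0,8,0,0,0.1,1],[0,0,8,0,0,0.1,1],[0,0,8,0,0,0.1,1]]]';python3 -m jog '[[[0,0,8,0,0,0.1,1],[0,0,8,0,0,0.1,1],[0,0,8,0,0,0.1,1],[0,0,8,0,0,0.1,1],[0,-1,8,0.002,-0.006,0.1,1]]]' | tail -5
python3 - <<'E'
from h import *
p,R,s=pose(); print(np.round(s["qpos"],2))
f=bot.grab_frame("wrist"); cv2.imwrite("pics/w2.png",f["img"][:,:,::-1])
for r in bot.spot_point("knob_top_grip",f): print(r)
G=np.array([566,65,145.]);T=f["tool_from_camera"]
Q,m,dk=barangle(f["img"],T,f["intrinsics"],p,R,G)
n,l,st,ce=cv2.connectedComponentsWithStats(m)
for i in range(1,n):
    if st[i,4]<12: continue
    q=Q[l==i].astype(np.float32); c=q.mean(0); U,S,V=np.linalg.svd(q-c)
    print(np.round(ce[i]),st[i,4],"centre",np.round(c,1),"len",np.ptp((q-c)@V[0]),"ang",np.arctan(V[0,1]/V[0,0]),"off",c[0]*V[0,1]-c[1]*V[0,0])
plan(G-R[:,2]*54,Rknob(0.995),5)
E
```

```text
clock: 3.3
position: [0.5086, 0.0866, 0.2764]
tool_rot: [2.918, 0.376, 2.272]
force: [0.8, 0.3, 0.2]
grip_width: 0.0852
finger_force: 0.0
position: [0.5239, 0.081, 0.2398]
tool_rot: [2.768, 0.231, 1.769]
force: [-0.1, 0.7, -0.2]
grip_width: 0.0854
finger_force: 0.0
[-0.84  0.43  0.55  2.18  0.21  0.26 -0.32]
{'xyz': [0.5644, 0.0632, 0.1459], 'conf': 0.64}
[315. 223.] 159 centre [6.4 9.1] len 17.378822 ang 0.99586785 off -0.4429016
[340. 260.] 339 centre [-16.4  -1.3] len 24.00663 ang -1.4529887 off 16.415504
[292. 260.] 282 centre [  5.6 -15.9] len 21.924398 ang 0.2954602 off -16.794703
row x5: [np.float64(-0.3), np.float64(0.1), np.float64(10.1), np.float64(-0.0), np.float64(0.0), np.float64(0.0)] end err [0.  0.2 0.1] [-0.001  0.     0.   ] q [-0.84  0.43  0.55  2.18  0.21  0.26 -0.31] t 3.9
```

View pics/w2.png

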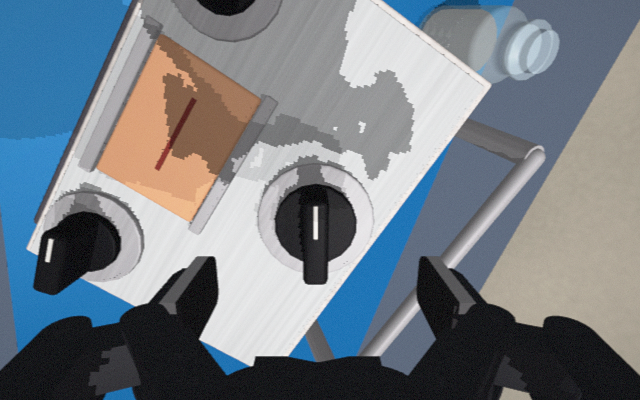

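```bash
python3 -m jog '[[[0,0,10,0,0,0,1],[0,0,10,0,0,0,1],[0,0,10,0,0,0,1],[0,0,10,0,0,0,1],[0,0,10,0,0,0,0.6]]]' 60 | tail -5;python3 -m jog '[[[0,0,0,0,0,0,0],[0,0,0,0,0,0,0],[0,0,0,0,0,0,0],[0,0,0,0,0,0,0],[0,0,0,0,0,0,0]]]' 60
python3 - <<'E'
from h import *
p,R,s=pose(); print(np.round(s["qpos"],2),s["moment"]@R,s["force"]@R)
plan(np.array([566,65,145.])-R[:,2]*54,Rknob(0.995),5)
E
```

```text
position: [0.5442, 0.0727, 0.1939]
tool_rot: [2.77, 0.233, 1.771]
force: [1.0, 1.2, -0.2]
grip_width: 0.0732
finger_force: 0.0
clock: 4.9
position: [0.5432, 0.0728, 0.1952]
tool_rot: [2.77, 0.233, 1.771]
force: [-10.9, 0.1, 9.5]
grip_width: 0.0131
finger_force: 58.3
[-0.71  0.52  0.45  2.17  0.32  0.16 -0.42] [ 1.65734472  0.27497236 -0.01600935] [-1.12638134e-02 -6.42343794e+00 -1.29791479e+01]
row x5: [np.float64(-0.1), np.float64(0.1), np.float64(0.3), np.float64(-0.0), np.float64(0.0), np.float64(0.0)] end err [-0.1 -0.2  0.2] [-0.001  0.001  0.   ] q [-0.71  0.52  0.45  2.17  0.32  0.16 -0.42] t 4.9
```

```bash
python3 -m jog '[[[0,0,-0.5,0,0,0.05,0],[0,0,-0.5,0,0,0.1,0],[0,0,0,0,0,0.1,0]]]' 60
python3 - <<'E'
from h import *
p,R,s=pose(); print(np.round(s["qpos"],3),np.round(s["moment"]@R,2),np.round(s["force"]@R,1))
print((p-np.array([566,65,145.]))@Rknob(0), Ro.from_matrix(Rknob(0.995).T@R).as_rotvec())
E
```

```text
clock: 5.2
position: [0.5433, 0.0729, 0.1955]
tool_rot: [2.726, 0.135, 1.533]
force: [8.8, -3.8, -18.5]
grip_width: 0.0125
finger_force: 60.1
[-0.722  0.525  0.462  2.165  0.295  0.161 -0.647] [ 0.26 -0.01 -0.07] [-1.   0.6 20.8]
[  0.44981232   0.0764214  -55.95291737] [ 0.0007397  -0.0010555   0.25333888]
```

```bash
python3 -m jog '[[[0,0,0.3,0,0,0.1,0],[0,0,0.3,0,0,0.1,0],[0,0,0,0,0,0.1,0]]]' 60
cat >> h.py <<'E'
def chk(G,a0=0):
    p,R,s=pose(); print(np.round(s["qpos"],3),"mom",np.round(s["moment"]@R,2),"F",np.round(s["force"]@R,1))
    print("off",np.round((p-np.array(G))@Rknob(0),1),"rot",np.round(Ro.from_matrix(Rknob(a0).T@R).as_rotvec(),3),"t",s["clock"],"grip",s["grip_width"],s["finger_force"])
E
python3 -c "
from h import *
chk([566,65,145.],.995)"
```

```text
clock: 5.5
position: [0.5436, 0.0728, 0.1955]
tool_rot: [2.705, 0.01, 1.259]
force: [-0.2, -3.0, -2.1]
grip_width: 0.0124
finger_force: 63.1
[-0.718  0.524  0.456  2.165  0.312  0.162 -0.964] mom [ 0.34 -0.55 -0.16] F [-2.8 -0.2  2.3]
off [  0.2   0.1 -55.8] rot [ 0.    -0.001  0.554] t 5.5 grip 0.01244377468239865 63.11278223991394
```

```bash
python3 -m jog '[[[0,0,0,0,0,0.08,0],[0,0,0,0,0,0.08,0],[0,0,0,0,0,0,0]]]' 60 | head -1
python3 -c "
from h import *
chk([566,65,145.],.995)"
```

```text
clock: 5.8
[-0.718  0.524  0.457  2.165  0.311  0.162 -1.121] mom [ 0.13 -0.79  0.03] F [-3.7  0.3  0.2]
off [  0.    0.1 -55.8] rot [-0.    -0.001  0.712] t 5.8 grip 0.01276947538549474 63.19116711616516
```

```bash
python3 -m jog '[[[0,0,0,0,0,0.08,0],[0,0,0,0,0,0.08,0],[0,0,0,0,0,0,0]]]' 60 | head -1
python3 -c "
from h import *
chk([566,65,145.],.995)"
```

```text
clock: 6.1
[-0.718  0.524  0.457  2.165  0.311  0.162 -1.279] mom [-0.31 -0.98  0.01] F [-3.7  2.2 -3.4]
off [ -0.1  -0.  -55.8] rot [-0.    -0.001  0.869] t 6.1 grip 0.012659719014510965 63.5546600818634
```

```bash
python3 -m jog '[[[0,0,0,0,0,0.08,0],[0,0,0,0,0,0.08,0]]]' 60 | head -1
python3 -c "
from h import *
chk([566,65,145.],.995)"
python3 -m jog '[[[0,0,0,0,0,0.08,0],[0,0,0,0,0,0.08,0]]]' 60 | head -1
python3 -c "
from h import *
chk([566,65,145.],.995)"
```

```text
clock: 6.3
[-0.718  0.524  0.457  2.165  0.311  0.162 -1.437] mom [-0.59 -1.06 -0.91] F [-3.8  4.  -3.5]
off [ -0.2  -0.  -55.8] rot [-1.000e-03 -1.000e-03  1.029e+00] t 6.3 grip 0.012564930210437098 64.86318826675415
clock: 6.5
[-0.718  0.524  0.457  2.164  0.312  0.161 -1.596] mom [-1.01 -0.86 -3.63] F [ -1.9   6.4 -15.1]
off [ -0.3   0.5 -56. ] rot [-1.000e-03  0.000e+00  1.185e+00] t 6.5 grip 0.012856430356717224 149.12341613089666
```

```bash
python3 -m jog '[[[0,0,0,0,0,-0.1,0]]]' 60 | head -1
python3 -c "
from h import *
chk([566,65,145.],.995)"
```

```text
clock: 6.6
[-0.707  0.521  0.442  2.164  0.358  0.165 -1.54 ] mom [-0.72 -0.56 -1.15] F [-1.4  4.4 -1.9]
off [ -0.3   0.5 -55.9] rot [-1.000e-03 -0.000e+00  1.085e+00] t 6.6 grip 0.012697675177030665 83.85018467903137
```

```bash
python3 -m jog '[[[0,0,0,0,0,0,0.8],[0,0,0,0,0,0,0.8],[0,0,0,0,0,0,0.8],[0,0,-30,0,0,0,1],[0,0,-40,0,0,0,1]]]' 60 
python3 - <<'E'
from h import *
p,R,s=pose(); print(np.round(s["qpos"],2))
f=bot.grab_frame("wrist"); cv2.imwrite("pics/w3.png",f["img"][:,:,::-1])
G=np.array([566,65,145.]);T=f["tool_from_camera"]
Q,m,dk=barangle(f["img"],T,f["intrinsics"],p,R,G)
n,l,st,ce=cv2.connectedComponentsWithStats(m)
for i in range(1,n):
    if st[i,4]<12: continue
    q=Q[l==i].astype(np.float32); c=q.mean(0); U,S,V=np.linalg.svd(q-c)
    print(np.round(ce[i]),st[i,4],"centre",np.round(c,1),"len",np.ptp((q-c)@V[0]),"ang",np.arctan2(*(V[0]*np.sign(V[0]@c))[::-1]),"off",c[0]*V[0,1]-c[1]*V[0,0])
R=Rknob(1.353);plan(np.array([436.5,15,96])-R[:,2]*120,R,10)
R=Rknob(0.95);plan(np.array([494.5,183,96])-R[:,2]*120,R,10)
E
```

```text
clock: 7.1
position: [0.5152, 0.0824, 0.2583]
tool_rot: [2.756, -0.206, 0.765]
force: [0.7, 0.1, 1.0]
grip_width: 0.0837
finger_force: 0.0
[-0.8   0.36  0.48  2.18  0.37  0.33 -1.55]
[317. 208.] 107 centre [-5.4  9.9] len 17.327274 ang 2.0069509 off 0.65687704
[297. 244.] 250 centre [16.2 -4.2] len 23.73019 ang 1.2910113 off -16.6988
[340. 243.] 148 centre [ -6.6 -16.3] len 18.204546 ang 2.7970827 off 17.593792
row x10: [np.float64(-11.3), np.float64(-10.1), np.float64(1.0), np.float64(0.0), np.float64(-0.0), np.float64(-0.073)] end err [ 0.1 -0.4 -0.3] [ 0.002 -0.001 -0.004] q [-0.8   0.35  0.48  2.18  0.37  0.34 -1.55] t 7.15
row x10: [np.float64(9.2), np.float64(-12.4), np.float64(1.0), np.float64(0.0), np.float64(-0.0), np.float64(-0.114)] end err [ 0.3 -0.5  0.2] [ 0.002 -0.001  0.003] q [-0.8   0.35  0.48  2.18  0.37  0.34 -1.55] t 7.15
```

```bash
python3 -m jog '[[[-11.5,-10,1,0,0,-0.073,1],[-11.5,-10,1,0,0,-0.073,1],[-11.5,-10,1,0,0,-0.073,1],[-11.5,-10,1,0,0,-0.073,1],[-11.5,-10,1,0,0,-0.073,1]]]' |tail -5;python3 -m jog '[[[-11,-10,1,0,0,-0.073,1],[-11,-10,1,0,0,-0.073,1],[-11,-10,1,0,0,-0.073,1],[-11,-10,1,0,0,-0.073,1],[-11,-10,1,0,0,-0.073,1]]]' |tail -5
cat >> h.py <<'E'
def bar(G,save):
    G=np.array(G,float); p,R,s=pose(); f=bot.grab_frame("wrist"); cv2.imwrite(f"pics/{save}.png",f["img"][:,:,::-1])
    Q,m,dk=barangle(f["img"],f["tool_from_camera"],f["intrinsics"],p,R,G)
    n,l,st,ce=cv2.connectedComponentsWithStats(m)
    for i in range(1,n):
        if st[i,4]<12: continue
        q=Q[l==i].astype(np.float32); c=q.mean(0); U,S,V=np.linalg.svd(q-c)
        print("px",np.round(ce[i]),st[i,4],"centre",np.round(c,1),"len",np.round(np.ptp((q-c)@V[0]),1),"ang",np.round(np.arctan2(*(V[0]*np.sign(V[0]@c))[::-1]),3),"off",np.round(c[0]*V[0,1]-c[1]*V[0,0],1))
    return f
E
python3 - <<'E'
from h import *
G=[436.5,15,96]; chk(G,1.353); f=bar(G,"w4")
for r in bot.spot_point("knob_right_grip",f)[:2]: print(r)
R=Rknob(1.353);plan(np.array(G)-R[:,2]*54,R,5)
E
```

```text
position: [0.4483, 0.0683, 0.2257]
tool_rot: [2.709, -0.062, 1.107]
force: [-0.0, -0.7, 0.5]
grip_width: 0.0856
finger_force: 0.0
position: [0.4235, 0.0375, 0.2094]
tool_rot: [2.741, 0.095, 1.433]
force: [-1.3, 0.3, 0.6]
grip_width: 0.0854
finger_force: 0.0
[-0.747  0.332  0.425  2.432  0.966  0.161 -1.42 ] mom [ 0.42  0.11 -0.  ] F [ 0.  -1.  -1.1]
off [ -30.1   17.  -111.1] rot [ 0.027 -0.005  0.003] t 8.15 grip 0.08540532536815203 0.0
px [239. 251.] 757 centre [12.8 -2.8] len 28.5 ang 1.189 off -12.9
px [262. 237.] 108 centre [1.6 8.4] len 13.8 ang 1.36 off 0.2
px [288. 265.] 306 centre [-15.5  -4.9] len 21.0 ang 1.92 off 16.3
{'xyz': [0.4391, 0.0118, 0.0935], 'conf': 0.64}
row x5: [np.float64(-1.8), np.float64(-6.4), np.float64(11.5), np.float64(-0.005), np.float64(0.001), np.float64(-0.001)] end err [0.1 0.2 0.1] [-0.002  0.001 -0.001] q [-0.75  0.33  0.43  2.43  0.97  0.16 -1.42] t 8.25
```

```bash
cat > kin.py <<'E'
import numpy as np, itertools
from scipy.optimize import least_squares
from scipy.spatial.transform import Rotation as Ro
def rz(a): return Ro.from_euler('z',a).as_matrix()
def ry(a): return Ro.from_euler('y',a).as_matrix()
def fk(q,sg,phi,L):
    # L: h,L1,a1,L2,a2,a3,L3, z-rot at base
    h,L1,a1,L2,a2,L3,a3,phi1=L
    R=rz(sg[0]*q[0]+phi1)@ry(q[1]); p=np.array([0,0,h])
    R=R@rz(sg[1]*q[2]); p=p+R@[a1,0,L1]
    R=R@ry(q[3])@rz(sg[2]*q[4]); p=p+R@[a2,0,L2]
    R=R@ry(q[5]); p=p+R@[a3,0,0]
    R=R@rz(sg[3]*q[6]+phi); p=p+R@[0,0,L3]
    return p,R
D=[([-1.336,.522,-.036,1.6,.021,1.021,-.113],[.187,.596,.303],[-3.14,0,2.837]),
([-1.02,.24,.2,2.13,.36,.69,.15],[.396,.254,.2948],[3.138,.301,2.816]),
([-.74,.21,.34,2.16,.47,.5,.44],[.4934,.0893,.3135],[3.138,.436,2.816]),
([-.722,.525,.462,2.165,.295,.161,-.647],[.5433,.0729,.1955],[2.726,.135,1.533]),
([-.718,.524,.457,2.165,.311,.162,-1.279],None,None),
([-.8,.36,.48,2.18,.37,.33,-1.55],[.5152,.0824,.2583],[2.756,-.206,.765])]
D=[d for d in D if d[1] is not None]
E
python3 - <<'E'
from kin import *
from h import pose
p,R,s=pose(); print(s["qpos"],s["position"],s["tool_rot"])
D.append((s["qpos"],s["position"],s["tool_rot"]))
res=[]
for sg in itertools.product((1,-1),repeat=4):
    def f(x):
        o=[]
        for q,p,r in D:
            P,R=fk(q,sg,x[0],x[1:]); o+=list(P-p)+list(.3*(R-Ro.from_euler('xyz',r).as_matrix()).ravel())
        return o
    for phi in (0,1.57,3.14,-1.57):
      for p1 in (0,3.14):
        r=least_squares(f,[phi,.3,.4,0,.4,0,.2,0,p1]); res.append((r.cost,sg,r.x,r.fun))
res.sort(key=lambda t:t[0])
for r in res[:3]: print(r[0],r[1],np.round(r[2],3))
print(np.round(np.array(res[0][3]).reshape(-1,12)[:,:3],4))
E
```

```text
[-0.74563268  0.33147306  0.4259638   2.43172554  0.96589556  0.1615246
 -1.42258766] [0.42343531 0.03670991 0.20945426] [2.74034291 0.09442702 1.42943753]
0.0006206902574017253 (-1, -1, -1, -1) [ 1.506e+00  3.930e-01  5.330e-01 -2.000e-03  4.330e-01  1.300e-02
  3.140e-01 -1.000e-03 -6.900e-02]
0.0006206902574023402 (-1, -1, -1, -1) [ 1.506e+00  3.930e-01  5.330e-01 -2.000e-03  4.330e-01  1.300e-02
  3.140e-01 -1.000e-03 -6.900e-02]
0.0006206902574027155 (-1, -1, -1, -1) [ 1.506e+00  3.930e-01  5.330e-01 -2.000e-03  4.330e-01  1.300e-02
  3.140e-01 -1.000e-03 -6.900e-02]
[[-0.0142  0.0061  0.    ]
 [-0.0112 -0.0005 -0.0021]
 [ 0.005   0.0016  0.0016]
 [ 0.0018 -0.0023 -0.0017]
 [-0.0002 -0.0025 -0.0013]
 [-0.0001  0.0014  0.0034]]
```

```bash
cat >> kin.py <<'E'
SG=(-1,-1,-1,-1);X=(1.506,[.393,.533,-.002,.433,.013,.314,-.001,-.069])
LO=np.array([-2.91,-.3,-1.5,.17,-1.26,.16,-2.52]);HI=np.array([2.91,2.13,1.42,2.43,4.41,1.93,2.52])
def ik(p,R,q0,m=.04,ref=None):
    def f(q):
        P,Q=fk(q,SG,*X); o=np.r_[(P-p)*5,(Q-R).ravel()]
        return o if ref is None else np.r_[o,.01*(q-ref)]
    r=least_squares(f,np.clip(q0,LO+m+.01,HI-m-.01),bounds=(LO+m,HI-m)); return r.x,np.linalg.norm(r.fun[:12])
E
python3 - <<'E'
from kin import *
from h import Rknob
rng=np.random.default_rng(0)
qn=np.array([-.746,.331,.426,2.432,.966,.162,-1.423])
for nm,G,angs in (("right",[.4365,.015,.096],(1.353,2.1)),("left",[.4945,.183,.096],(.95,2.1))):
  for h in (.054,.12):
    for flip in (0,np.pi):
      sols=[]
      for k in range(25):
        q=rng.uniform(LO,HI); ok=True; S=[]
        for a in angs:
            R=Rknob(a-flip); q,e=ik(np.array(G)-R[:,2]*h,R,q); S.append(q); ok&=e<.005
            if not ok: break
        if ok: sols.append(S)
      sols.sort(key=lambda S:abs(S[0]-qn).sum())
      print(nm,h,flip,len(sols)); 
      for S in sols[:3]: print("   ",np.round(S[0],2),np.round(S[1],2))
E
```

```text
right 0.054 0 0
right 0.054 3.141592653589793 0
right 0.12 0 0
right 0.12 3.141592653589793 0
left 0.054 0 0
left 0.054 3.141592653589793 12
    [-0.89  0.59  0.25  2.25  1.32  0.22  1.45] [-0.91  0.59  0.28  2.25  1.3   0.2   0.32]
    [-0.89  0.59  0.25  2.25  1.33  0.22  1.45] [-0.91  0.59  0.28  2.25  1.3   0.21  0.32]
    [-0.87  0.59  0.23  2.25  1.34  0.23  1.44] [-0.91  0.59  0.28  2.25  1.3   0.2   0.32]
left 0.12 0 15
    [-0.88  0.43  0.17  2.26  0.96  0.36 -1.33] [-1.23  0.5   0.63  2.25  0.3   0.23 -1.83]
    [-0.73  0.42 -0.01  2.26  1.07  0.42 -1.43] [-1.19  0.48  0.58  2.25  0.42  0.24 -1.96]
    [-0.98  0.44  0.3   2.26  0.84  0.32 -1.22] [-1.26  0.51  0.67  2.25  0.19  0.22 -1.73]
left 0.12 3.141592653589793 15
    [-0.86  0.43  0.14  2.26  0.97  0.37  1.8 ] [-1.03  0.45  0.36  2.26  0.77  0.3   0.84]
    [-0.94  0.43  0.25  2.26  0.89  0.33  1.88] [-1.1   0.46  0.45  2.25  0.65  0.27  0.96]
    [-0.66  0.42 -0.1   2.26  1.11  0.46  1.67] [-0.85  0.42  0.14  2.26  0.98  0.37  0.64]
```

```bash
python3 - <<'E'
from kin import *
from h import Rknob
rng=np.random.default_rng(1)
G=np.array([.4365,.015,.096])
for h in (.054,.1):
 for tilt in (25,18,12,6):
  for a in (1.353,2.05,1.353-np.pi,2.05-np.pi):
    best=[]
    for k in range(14):
        q0=rng.uniform([-1.5,0,-1.5,1.5,-1.2,.2,-2.5],[1,1.2,1.4,2.4,4.4,1.5,2.5])
        R=Rknob(a,tilt=tilt); q,e=ik(G-R[:,2]*h if h<.06 else G-Rknob(0)[:,2]*(h-.054)-R[:,2]*.054,R,q0,.015); best.append((e,tuple(np.round(q,2))))
    best.sort(key=lambda t:t[0]); print(h,tilt,round(a,2),[round(b[0],3) for b in best[:3]],best[0][1])
E
```

```text
0.054 25 1.35 [np.float64(0.189), np.float64(0.189), np.float64(0.189)] (np.float64(0.28), np.float64(0.61), np.float64(-0.78), np.float64(2.41), np.float64(1.61), np.float64(0.65), np.float64(-1.99))
0.054 25 2.05 [np.float64(0.2), np.float64(0.2), np.float64(0.2)] (np.float64(-0.43), np.float64(0.45), np.float64(0.13), np.float64(2.41), np.float64(1.39), np.float64(0.18), np.float64(-2.5))
0.054 25 -1.79 [np.float64(0.189), np.float64(0.189), np.float64(0.189)] (np.float64(0.28), np.float64(0.61), np.float64(-0.78), np.float64(2.41), np.float64(1.61), np.float64(0.65), np.float64(1.15))
0.054 25 -1.09 [np.float64(0.189), np.float64(0.189), np.float64(0.189)] (np.float64(0.28), np.float64(0.61), np.float64(-0.78), np.float64(2.41), np.float64(1.61), np.float64(0.65), np.float64(0.45))
0.054 18 1.35 [np.float64(0.054), np.float64(0.054), np.float64(0.054)] (np.float64(-0.23), np.float64(0.47), np.float64(-0.04), np.float64(2.41), np.float64(1.48), np.float64(0.18), np.float64(-1.83))
0.054 18 2.05 [np.float64(0.055), np.float64(0.055), np.float64(0.061)] (np.float64(-0.22), np.float6
[... 4482 characters left out ...]
(np.float64(0.15), np.float64(0.39), np.float64(-0.4), np.float64(2.29), np.float64(0.47), np.float64(0.44), np.float64(-0.74))
0.1 6 2.05 [np.float64(0.0), np.float64(0.0), np.float64(0.0)] (np.float64(0.24), np.float64(0.4), np.float64(-0.51), np.float64(2.29), np.float64(0.56), np.float64(0.47), np.float64(-1.53))
0.1 6 -1.79 [np.float64(0.0), np.float64(0.0), np.float64(0.0)] (np.float64(0.72), np.float64(0.68), np.float64(-1.21), np.float64(2.3), np.float64(1.07), np.float64(0.81), np.float64(1.79))
0.1 6 -1.09 [np.float64(0.0), np.float64(0.0), np.float64(0.0)] (np.float64(0.69), np.float64(0.64), np.float64(-1.16), np.float64(2.3), np.float64(1.04), np.float64(0.77), np.float64(1.12))
```

```bash
cat >> h.py <<'E'
def tcp(G,a,tilt,up,psi=PSI):
    R=Rknob(a,psi,tilt); return np.array(G,float)-Rknob(0,psi)[:,2]*up-R[:,2]*54, R
E
python3 - <<'E'
from h import *
plan(*tcp([436.5,14.5,96],1.357,13,48),5)
E
```

```text
row x5: [np.float64(-2.5), np.float64(-4.2), np.float64(2.4), np.float64(0.036), np.float64(0.01), np.float64(-0.001)] end err [-0.1  0.   0.2] [-0.002  0.     0.002] q [-0.75  0.33  0.43  2.43  0.97  0.16 -1.42] t 8.25
```

```bash
python3 -m jog '[[[-2.5,-4,2.5,0.036,0.01,0,1],[-2.5,-4,2.5,0.036,0.01,0,1],[-2.5,-4,2.5,0.036,0.01,0,1],[-2.5,-4,2.5,0.036,0.01,0,1],[-2.5,-5,2.5,0.036,0.01,0,0.7]]]' |tail -5
python3 - <<'E'
from h import *
G=[436.5,14.5,96];p,R=tcp(G,1.357,13,48); p0,R0,s=pose(); print(s["qpos"].round(2), (p0-p).round(1),Ro.from_matrix(R0.T@R).as_rotvec().round(3)); bar(G,"w5")
plan(*tcp(G,1.357,13,3),5)
E
```

```text
position: [0.406, 0.0261, 0.1919]
tool_rot: [2.922, 0.045, 1.442]
force: [0.3, 0.4, -0.3]
grip_width: 0.0732
finger_force: 0.0
[-0.25  0.33 -0.05  2.37  0.53  0.3  -0.91] [ 0.1  1.  -0.2] [-0.003 -0.002 -0.006]
px [308. 250.] 832 centre [12.6 -4.6] len 30.5 ang 1.119 off -13.3
px [333. 233.] 111 centre [1.5 8.1] len 13.8 ang 1.352 off 0.3
px [358. 266.] 402 centre [-15.3  -5.5] len 23.9 ang 1.946 off 16.2
row x5: [np.float64(-0.5), np.float64(1.9), np.float64(8.7), np.float64(-0.001), np.float64(-0.0), np.float64(-0.001)] end err [-0.3 -0.   0. ] [-0.    -0.002 -0.001] q [-0.24  0.33 -0.06  2.37  0.52  0.3  -0.91] t 8.8
```

```bash
python3 -m jog '[[[-0.5,2,8.5,0,0,0,0.7],[-0.5,2,8.5,0,0,0,0.7],[-0.5,2,8.5,0,0,0,0.7],[-0.5,2,8.5,0,0,0,0.7],[-0.5,1.5,8.5,0,0,0,0.5]]]' 25 |tail -5
python3 -m jog '[[[0,0,0,0,0,0,0.1],[0,0,0,0,0,0,0.1],[0,0,0,0,0,0,0.1],[0,0,0,0,0,0,0.1]]]' 25 |tail -5
python3 - <<'E'
from h import *
G=[436.5,14.5,96];chk(G,1.357); plan(*tcp(G,1.357,13,3),5)
E
```

```text
position: [0.4241, 0.0194, 0.1518]
tool_rot: [2.921, 0.047, 1.446]
force: [1.2, -0.2, 0.4]
grip_width: 0.0467
finger_force: 0.0
position: [0.4247, 0.0193, 0.1531]
tool_rot: [2.919, 0.046, 1.445]
force: [9.2, -1.9, -12.2]
grip_width: 0.017
finger_force: 23.5
[-0.29   0.445  0.036  2.36   0.646  0.182 -1.007] mom [-1.59 -0.01 -0.05] F [-0.2  6.5 14. ]
off [-12.6   0.7 -57.1] rot [0.204 0.045 0.003] t 9.7 grip 0.01700335942275356 23.530167901189998
row x5: [np.float64(-0.1), np.float64(-0.2), np.float64(0.3), np.float64(0.0), np.float64(-0.0), np.float64(-0.001)] end err [ 0.2 -0.   0.1] [ 0.    -0.001  0.002] q [-0.29  0.45  0.04  2.36  0.65  0.18 -1.01] t 9.7
```

```bash
python3 -m jog '[[[0,0,0,0,0,0.08,0.1],[0,0,0,0,0,0.08,0.1],[0,0,0,0,0,0.08,0.1]]]' 25 |tail -2
python3 -c "
from h import *
chk([436.5,14.5,96],1.357)"
python3 -m jog '[[[0,0,0,0,0,0.08,0.1],[0,0,0,0,0,0.08,0.1],[0,0,0,0,0,0.08,0.1]]]' 25 |tail -2
python3 -c "
from h import *
chk([436.5,14.5,96],1.357)"
```

```text
grip_width: 0.0168
finger_force: 25.7
[-0.313  0.446  0.065  2.361  0.592  0.173 -1.197] mom [-1.77  0.26 -0.09] F [0.  7.8 5.9]
off [-12.9   0.7 -57.2] rot [0.208 0.021 0.246] t 10.0 grip 0.01679938721394281 25.73233824921772
grip_width: 0.0164
finger_force: 24.3
[-0.327  0.447  0.082  2.362  0.558  0.168 -1.403] mom [-2.04  0.34 -0.1 ] F [ 1.   8.  -2.8]
off [-13.1   0.7 -57.4] rot [ 0.211 -0.005  0.485] t 10.3 grip 0.016426501759527517 24.298300514928997
```

```bash
python3 -m jog '[[[0,0,0,0,0,0.08,0.1],[0,0,0,0,0,0.08,0.1]]]' 25 |tail -1
python3 -c "
from h import *
chk([436.5,14.5,96],1.357)"
python3 -m jog '[[[0,0,0,0,0,0.06,0.1],[0,0,0,0,0,0.06,0.1]]]' 25 |tail -1
python3 -c "
from h import *
chk([436.5,14.5,96],1.357)"
```

```text
finger_force: 24.2
[-0.332  0.447  0.089  2.362  0.544  0.166 -1.55 ] mom [-2.19  0.36 -0.07] F [ 1.3  8.3 -3.5]
off [-13.2   0.5 -57.4] rot [ 0.211 -0.022  0.645] t 10.5 grip 0.016789909991923976 24.242640850134194
finger_force: 43.7
[-0.335  0.447  0.092  2.362  0.538  0.165 -1.662] mom [-2.25  1.29 -1.16] F [ 4.3  8.5 -2.8]
off [-13.3   0.9 -57.4] rot [ 0.21  -0.034  0.762] t 10.7 grip 0.01665884299749011 43.66240688979346
```

```bash
python3 -m jog '[[[0,0,0,0,0,0.03,0.1],[0,0,0,0,0,-0.03,0.1],[0,0,0,0,0,0,0.6],[0,0,0,0,0,0,0.7],[0,0,0,0,0,0,0.7]]]' 25 |tail -2
python3 -m jog '[[[0,0,-15,0,0,0,0.7],[0,0,-25,0,0,0,1],[0,0,-25,0,0,0,1]]]' 25 |tail -2
python3 - <<'E'
from h import *
chk([436.5,14.5,96],1.357);bar([436.5,14.5,96],"w6")
plan(*tcp([494.5,183,96],0.95,16,60),10)
E
```

```text
grip_width: 0.0591
finger_force: 0.0
grip_width: 0.0849
finger_force: 0.0
[-0.217  0.275 -0.079  2.342  0.428  0.373 -1.559] mom [ 0.19 -0.13  0.02] F [ 0.6  0.7 -0.9]
off [-2.490e+01  1.000e-01 -1.214e+02] rot [ 0.214 -0.037  0.759] t 11.5 grip 0.08489081533370205 0.0
px [299. 230.] 633 centre [9.8 4. ] len 38.9 ang 1.706 off -10.2
px [315. 215.] 84 centre [-4.2  8. ] len 13.5 ang 2.009 off 0.4
px [341. 240.] 266 centre [ -9.5 -13.4] len 21.7 ang 2.58 off 16.4
row x10: [np.float64(18.8), np.float64(-2.1), np.float64(1.2), np.float64(-0.006), np.float64(-0.0), np.float64(-0.117)] end err [-0.1  0.3  0.2] [ 0.006 -0.     0.   ] q [-0.21  0.27 -0.08  2.34  0.42  0.38 -1.56] t 11.55
```

```bash
python3 - <<'E'
from kin import *
from h import tcp
q0=np.array([-.21,.27,-.08,2.34,.42,.38,-1.56])
for tilt in (13,17,20,23,25):
    q=q0
    for a,up in ((.95,60),(.95,2),(1.5,2),(2.15,2)):
        p,R=tcp([494.5,183,96],a,tilt,up); q,e=ik(p/1000,R,q,.02,ref=q); print(tilt,a,up,round(e,4),q.round(2))
E
```

```text
13 0.95 60 0.0001 [-0.31  0.45 -0.35  2.14  0.68  0.53 -0.91]
13 0.95 2 0.0001 [-0.36  0.56 -0.25  2.12  0.79  0.43 -0.99]
13 1.5 2 0.0001 [-0.48  0.55 -0.1   2.12  0.62  0.38 -1.38]
13 2.15 2 0.0001 [-0.6   0.56  0.07  2.12  0.39  0.34 -1.81]
17 0.95 60 0.0001 [-0.43  0.44 -0.26  2.18  0.8   0.49 -1.07]
17 0.95 2 0.0001 [-0.49  0.55 -0.13  2.17  0.94  0.37 -1.18]
17 1.5 2 0.0001 [-0.61  0.55  0.02  2.16  0.76  0.31 -1.57]
17 2.15 2 0.0001 [-0.73  0.56  0.18  2.16  0.51  0.26 -1.98]
20 0.95 60 0.0 [-0.52  0.43 -0.19  2.21  0.91  0.46 -1.21]
20 0.95 2 0.0001 [-0.6   0.55 -0.05  2.2   1.08  0.33 -1.36]
20 1.5 2 0.0001 [-0.72  0.56  0.11  2.2   0.92  0.27 -1.76]
20 2.15 2 0.0001 [-0.83  0.57  0.26  2.19  0.65  0.21 -2.15]
23 0.95 60 0.0001 [-0.61  0.43 -0.13  2.24  1.04  0.45 -1.38]
23 0.95 2 0.0002 [-0.67  0.56  0.    2.24  1.28  0.33 -1.6 ]
23 1.5 2 0.0002 [-0.79  0.57  0.15  2.23  1.18  0.26 -2.06]
23 2.15 2 0.0002 [-0.91  0.59  0.32  2.23  0.95  0.18 -2.49]
25 0.95 60 0.0002 [-0.65  0.43 -0.1   2.26  1.14  0.45 -1.5 ]
25 0.95 2 0.0002 [-0.67  0.57 -0.03  2.26  1.43  0.37 -1.77]
25 1.5 2 0.0002 [-0.71  0.57  0.03  2.26  1.42  0.34 -2.31]
25 2.15 2 0.0306 [-0.98  0.6   0.37  2.23  0.93  0.18 -2.5 ]
```

```bash
python3 - <<'E'
from h import *
plan(*tcp([494.5,183,96],0.95,20,60),10)
E
```

```text
row x10: [np.float64(18.8), np.float64(-2.5), np.float64(0.9), np.float64(-0.013), np.float64(-0.001), np.float64(-0.117)] end err [0.2 0.1 0.1] [-0.001  0.003  0.002] q [-0.21  0.27 -0.08  2.34  0.42  0.38 -1.56] t 11.55
```

```bash
python3 -m jog '[[[19,-2.5,1,-0.013,-0.001,-0.117,1],[19,-2.5,1,-0.013,-0.001,-0.117,1],[19,-2.5,1,-0.013,-0.001,-0.117,1],[19,-2.5,1,-0.013,-0.001,-0.117,1],[19,-2.5,1,-0.013,-0.001,-0.117,1]]]' 25 |tail -2
python3 -m jog '[[[18.5,-2.5,1,-0.013,-0.001,-0.117,1],[18.5,-2.5,1,-0.013,-0.001,-0.117,1],[18.5,-2.5,1,-0.013,-0.001,-0.117,1],[18.5,-2.5,1,-0.013,-0.001,-0.117,1],[18.5,-2.5,1,-0.013,-0.001,-0.117,1]]]' 25 |tail -2
python3 - <<'E'
from h import *
G=[494.5,183,96]
chk(G,.95);f=bar(G,"w7"); print(bot.spot_point("knob_left_grip",f)[:1])
E
```

```text
grip_width: 0.0856
finger_force: 0.0
grip_width: 0.0855
finger_force: 0.0
[-0.507  0.437 -0.22   2.18   0.879  0.519 -1.176] mom [0.31 0.23 0.03] F [-0.1 -0.2  0.3]
off [  -3.8    0.  -109. ] rot [ 0.074  0.048 -0.007] t 12.55 grip 0.08550124355792536 0.0
px [328. 225.] 129 centre [4.2 9.1] len 14.2 ang 0.93 off 2.1
px [317. 252.] 1356 centre [-0.6 -7.2] len 39.8 ang -0.388 off -6.9
[{'xyz': [0.4945, 0.1823, 0.0972], 'conf': 0.91}]
```

View pics/w7.png

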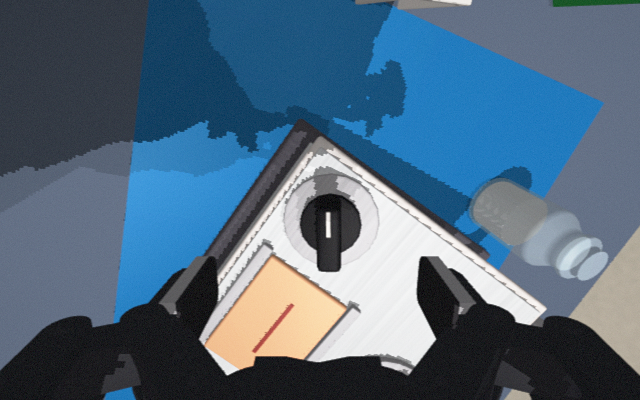

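```bash
python3 - <<'E'
from h import *
plan(*tcp([496,185,96.5],0.93,20,2),6)
E
```

```text
row x6: [np.float64(-0.6), np.float64(1.2), np.float64(8.8), np.float64(-0.001), np.float64(0.0), np.float64(-0.002)] end err [ 0.2 -0.1 -0. ] [0.003 0.002 0.001] q [-0.51  0.44 -0.22  2.18  0.88  0.52 -1.18] t 12.65
```

```bash
python3 -m jog '[[[-0.5,2,8.5,0,0,-0.003,1],[-0.5,2,8.5,0,0,-0.003,1],[-0.5,1.5,8.5,0,0,-0.003,1],[-0.5,1,9,0,0,0,1],[-0.5,0.5,9,0,0,0,0.7]]]' 30 |tail -2
python3 -m jog '[[[-0.5,0.5,9,0,0,0,0.4],[0,0,0,0,0,0,0.1],[0,0,0,0,0,0,0.1],[0,0,0,0,0,0,0.1],[0,0,0,0,0,0,0.1]]]' 30 |tail -2
python3 - <<'E'
from h import *
G=[496,185,96.5];chk(G,.93)
plan(*tcp([496,185,96.5],0.93,20,2),1)
E
```

```text
grip_width: 0.073
finger_force: 0.0
grip_width: 0.014
finger_force: 31.1
[-0.526  0.546 -0.141  2.164  1.018  0.428 -1.277] mom [ 0.6   0.33 -0.09] F [ 0.1 -4.3 -0.2]
off [ -6.3  -1.4 -56.3] rot [0.074 0.049 0.008] t 13.65 grip 0.013990362575490627 31.148805257398635
row x1: [np.float64(2.0), np.float64(-0.5), np.float64(0.7), np.float64(-0.003), np.float64(0.003), np.float64(-0.009)] end err [-0.  -0.1 -0. ] [-0.  0.  0.] q [-0.53  0.55 -0.14  2.16  1.02  0.43 -1.28] t 13.65
```

```bash
python3 -m jog '[[[1,0,0,0,0,0.05,0.1],[1,0,0,0,0,0.1,0.1],[0,0,0,0,0,0.1,0.1],[0,0,0,0,0,0.1,0.1],[0,0,0,0,0,0.1,0.1]]]' 30 |tail -1
python3 -c "
from h import *
chk([496,185,96.5],.93)"
python3 -m jog '[[[0,0,0,0,0,0.1,0.1],[0,0,0,0,0,0.1,0.1],[0,0,0,0,0,0.1,0.1]]]' 30 |tail -1
python3 -c "
from h import *
chk([496,185,96.5],.93)"
```

```text
finger_force: 37.5
[-0.605  0.546 -0.043  2.167  0.953  0.387 -1.681] mom [-0.03 -1.53 -0.18] F [-9.7 -2.2 -7.7]
off [ -5.9  -1.  -56.3] rot [0.084 0.028 0.463] t 14.15 grip 0.01400475782498192 37.47950477991253
finger_force: 38.0
[-0.659  0.548  0.027  2.17   0.898  0.355 -1.932] mom [-0.26 -1.63 -0.13] F [-9.  -0.4 -5.8]
off [ -5.7  -1.1 -56.3] rot [0.089 0.016 0.763] t 14.45 grip 0.014181643405110349 38.02866427693516
```

```bash
python3 -m jog '[[[0,0,0,0,0,0.1,0.1],[0,0,0,0,0,0.1,0.1],[0,0,0,0,0,0.06,0.1]]]' 30 |tail -1
python3 -c "
from h import *
chk([496,185,96.5],.93)"
python3 -m jog '[[[0,0,0,0,0,0.05,0.1],[0,0,0,0,0,0.05,0.1]]]' 30 |tail -1
python3 -c "
from h import *
chk([496,185,96.5],.93)"
```

```text
finger_force: 35.4
[-0.708  0.551  0.091  2.173  0.839  0.328 -2.139] mom [-0.74 -1.49 -0.04] F [-8.2  2.1 -3.3]
off [ -5.5  -1.  -56.2] rot [0.092 0.004 1.023] t 14.75 grip 0.013940162923394684 35.39752026088536
finger_force: 41.2
[-0.727  0.553  0.115  2.174  0.813  0.317 -2.213] mom [-0.86 -1.18 -0.79] F [-6.8  2.7 -4.1]
off [ -5.5  -0.9 -56.2] rot [0.093 0.    1.12 ] t 14.95 grip 0.014036431429009538 41.20841060648672
```

```bash
python3 -m jog '[[[0,0,0,0,0,0.04,0.1],[0,0,0,0,0,-0.04,0.1],[0,0,0,0,0,0,0.6],[0,0,0,0,0,0,0.7],[0,0,0,0,0,0,0.8]]]' 30 |tail -2
python3 -m jog '[[[0,0,-20,0,0,0,1],[0,0,-35,0,0,0,1],[0,0,-35,0,0,0,1]]]' 30 |tail -2
python3 - <<'E'
from h import *
G=[496,185,96.5]
chk(G,.93);bar(G,"w8")
look(["guard_mid","bar_mid"],("scene","top"),"b")
E
```

```text
grip_width: 0.0569
finger_force: 0.0
grip_width: 0.0855
finger_force: 0.0
[-0.674  0.356 -0.031  2.162  0.641  0.536 -2.055] mom [ 0.3  -0.2  -0.02] F [ 1.   0.3 -0.6]
off [ -13.     0.6 -146.7] rot [0.094 0.002 1.118] t 15.75 grip 0.08550624347476808 0.0
px [316. 204.] 70 centre [-4.6  7.3] len 13.7 ang 2.01 off 1.0
px [310. 225.] 795 centre [ 6.6 -4.3] len 39.8 ang 0.68 off -7.5
scene guard_mid 0.97 [639.2 418.4  59.1] [414 297]
scene guard_mid 0.83 [506.3 370.1  54.7] [419 253]
scene guard_mid 0.6 [375.7 412.5  56.9] [450 228]
scene bar_mid 0.81 [664.6  33.  151.5] [299 220]
top guard_mid 0.97 [635.5 416.1  54.6] [204 168]
top guard_mid 0.74 [500.3 371.2  58.1] [213 209]
top guard_mid 0.53 [373.9 411.1  62.7] [195 248]
top bar_mid 0.65 [661.8  30.8 153.8] [322 159]
```

```bash
python3 - <<'E'
from kin import *
from h import pose,plan
p0,R0,s=pose(); q0=s["qpos"]; print(np.arctan2(R0[1,0],R0[0,0]))
dn=lambda y: Ro.from_euler('xyz',[np.pi,0,y]).as_matrix()
for fl in (0,np.pi):
    q=q0
    for p,y in (([.503,.3695,.26],1.73),([.503,.3695,.15],1.73),([.503,.3695,.33],1.73),([.662,.032,.33],1.24),([.662,.032,.25],1.24)):
        q,e=ik(np.array(p),dn(y-fl),q,.02,ref=q); print(fl,p,round(e,4),q.round(2))
plan(np.array([503,369.5,260]),dn(1.73),10)
E
```

```text
0.7843283943585567
0 [0.503, 0.3695, 0.26] 0.0002 [-0.33  0.63 -0.56  1.65  0.39  0.98 -0.87]
0 [0.503, 0.3695, 0.15] 0.0 [-0.39  0.76 -0.49  1.71  0.47  0.79 -0.94]
0 [0.503, 0.3695, 0.33] 0.0 [-0.32  0.55 -0.59  1.58  0.33  1.11 -0.82]
0 [0.662, 0.032, 0.33] 0.0 [ 0.15  0.59 -0.43  1.47  0.25  1.14 -0.65]
0 [0.662, 0.032, 0.25] 0.0 [ 0.13  0.67 -0.4   1.55  0.29  0.99 -0.68]
3.141592653589793 [0.503, 0.3695, 0.26] 0.3475 [-1.41  1.    1.4   1.81 -1.19  1.33 -2.5 ]
3.141592653589793 [0.503, 0.3695, 0.15] 0.2792 [-1.37  1.08  1.25  1.83 -1.24  1.19 -2.5 ]
3.141592653589793 [0.503, 0.3695, 0.33] 0.4466 [-1.39  0.88  1.4   1.76 -1.09  1.36 -2.5 ]
3.141592653589793 [0.662, 0.032, 0.33] 0.3884 [-0.78  0.94  1.4   1.64 -1.09  1.41 -2.5 ]
3.141592653589793 [0.662, 0.032, 0.25] 0.2913 [-0.79  1.07  1.4   1.69 -1.2   1.37 -2.5 ]
row x10: [np.float64(18.4), np.float64(-0.7), np.float64(-1.7), np.float64(0.036), np.float64(0.001), np.float64(-0.096)] end err [-0.2  0.4 -0.5] [ 0.002 -0.001  0.   ] q [-0.67  0.36 -0.03  2.16  0.64  0.53 -2.06] t 16.1
```

```bash
python3 -m jog '[[[18.5,-0.5,-1.5,0.036,0,-0.096,1],[18.5,-0.5,-1.5,0.036,0,-0.096,1],[18.5,-0.5,-1.5,0.036,0,-0.096,1],[18.5,-0.5,-1.5,0.036,0,-0.096,1],[18.5,-0.5,-1.5,0.036,0,-0.096,1]]]' 60 |tail -2
python3 -m jog '[[[18.5,-1,-2,0.036,0,-0.096,1],[18.5,-1,-2,0.036,0,-0.096,1],[18.5,-1,-2,0.036,0,-0.096,1],[18.5,-1,-2,0.036,0,-0.096,1],[18.5,-1,-2,0.036,0,-0.096,1]]]' 60 |tail -2
python3 - <<'E'
from h import *
p,R,s=pose(); print(p.round(1),s["tool_rot"],s["qpos"].round(2))
f=bot.grab_frame("wrist"); np.savez("g.npz",p=p,R=R,K=f["intrinsics"],T=f["tool_from_camera"])
cv2.imwrite("pics/g1.png",f["img"][:,:,::-1])
for r in bot.spot_point("guard_mid",f): print(r)
for i,r in enumerate(bot.trace("guard_mid",f)):
    m=r["region"]; v,u=np.nonzero(m); print(r["conf"],m.sum(),u.mean().round(),v.mean().round(),f["img"][m].mean(0).round())
    np.save(f"g{i}.npy",m)
E
```

```text
grip_width: 0.0853
finger_force: 0.0
grip_width: 0.0855
finger_force: 0.0
[503.1 370.8 259.1] [-3.13702891  0.00763848  1.73200951] [-0.4   0.61 -0.5   1.62  0.34  1.   -0.85]
{'xyz': [0.3787, 0.4141, 0.0556], 'conf': 0.95}
{'xyz': [0.6375, 0.4137, 0.0581], 'conf': 0.91}
{'xyz': [0.5095, 0.3635, 0.0555], 'conf': 0.56}
0.92 10847 168.0 113.0 [214.  59.  56.]
0.76 9885 489.0 161.0 [ 59. 166.  85.]
0.74 6429 322.0 192.0 [209. 207. 204.]
```

View pics/g1.png

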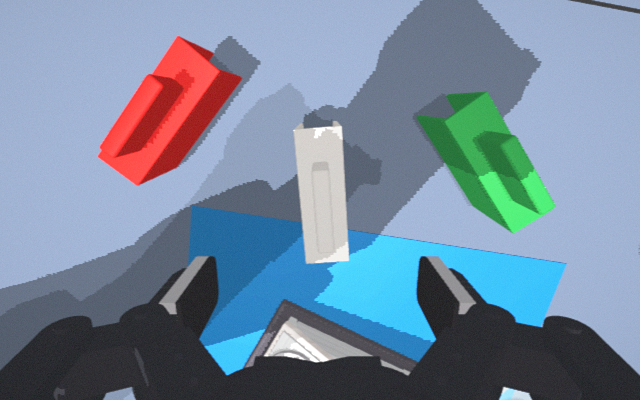

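```bash
python3 - <<'E'
from h import *
d=np.load("g.npz"); m=np.load("g2.npy")
z=np.array([0,0,1.])
uv=np.array([[306,263],[349,261],[342,124],[294,128.]])
P=back(d["T"],d["K"],d["p"],d["R"],uv,75*z,z)[:,:2]; print(P.round(1),P.mean(0).round(1),[np.linalg.norm(P[i]-P[i-1]).round(1) for i in range(4)])
dr=(P[3]-P[0]+P[2]-P[1]); print("long axis yaw",np.arctan2(dr[1],dr[0]))
v,u=np.nonzero(m); Q=back(d["T"],d["K"],d["p"],d["R"],np.c_[u,v].astype(float),75*z,z)[:,:2]
r=cv2.minAreaRect(Q.astype(np.float32)); print(r)
img=cv2.imread("pics/g1.png")[110:280,260:390]; cv2.imwrite("pics/g1c.png",cv2.resize(img,None,fx=4,fy=3.5,interpolation=3))
E
```

```text
[[503.  311.9]
 [537.9 319.5]
 [512.  427.6]
 [477.5 419.1]] [507.6 369.5] [np.float64(110.2), np.float64(35.7), np.float64(111.2), np.float64(35.5)]
long axis yaw 1.8050006217646564
((507.04205322265625, 370.71728515625), (37.31129837036133, 114.64678192138672), 13.649356842041016)
```

View pics/g1c.png

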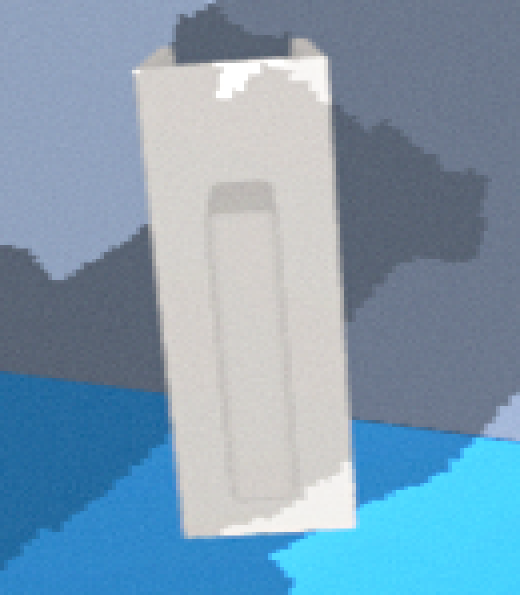

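```bash
python3 - <<'E'
from h import *
dn=Ro.from_euler('xyz',[np.pi,0,1.807]).as_matrix()
plan(np.array([507.5,369.8,190]),dn,5)
E
```

```text
row x5: [np.float64(-0.4), np.float64(0.9), np.float64(13.8), np.float64(-0.001), np.float64(0.001), np.float64(-0.016)] end err [-0.  -0.2 -0.2] [0.001 0.002 0.002] q [-0.4   0.61 -0.5   1.62  0.34  1.   -0.85] t 17.25
```

```bash
python3 -m jog '[[[-0.5,1,14,-0.001,0.002,-0.015,1],[-0.5,1,14,-0.001,0.002,-0.015,1],[-0.5,1,14,-0.001,0.001,-0.015,1],[-0.5,1,14,0,0.001,-0.015,0.8],[0,0.5,13,0,0.001,-0.015,0.7]]]' 60 |tail -2
python3 - <<'E'
from h import *
dn=Ro.from_euler('xyz',[np.pi,0,1.807]).as_matrix()
plan(np.array([507.5,369.8,151.5]),dn,4)
E
```

```text
grip_width: 0.0603
finger_force: 0.0
row x4: [np.float64(0.2), np.float64(0.0), np.float64(9.6), np.float64(0.0), np.float64(0.0), np.float64(-0.0)] end err [ 0.  -0.1  0. ] [ 0.001  0.    -0.002] q [-0.4   0.7  -0.49  1.67  0.4   0.88 -0.82] t 17.75
```

```bash
python3 -m jog '[[[0,0,9.5,0,0,0,0.7],[0,0,9.5,0,0,0,0.6],[0,0,9.5,0,0,0,0.5],[0,0,9.5,0,0,0,0.4],[0,0,0,0,0,0,0]]]' 40 |tail -4
python3 -m jog '[[[0,0,0,0,0,0,0],[0,0,0,0,0,0,0],[0,0,0,0,0,0,0],[0,0,0,0,0,0,0]]]' 40 |tail -5
```

```text
tool_rot: [-3.142, 0.001, 1.804]
force: [-0.7, 0.4, 0.5]
grip_width: 0.0208
finger_force: 0.0
position: [0.5078, 0.3693, 0.1538]
tool_rot: [3.14, -0.0, 1.804]
force: [0.7, 0.1, -1.8]
grip_width: 0.0114
finger_force: 42.9
```

```bash
python3 -m jog '[[[0,0,-10,0,0,0,0],[0,0,-30,0,0,0,0],[0,0,-40,0,0,0,0],[0,0,-40,0,0,0,0],[0,0,-40,0,0,0,0]]]' 40 |tail -5
python3 -m jog '[[[0,0,-25,0,0,0,0],[0,0,-5,0,0,0,0]]]' 40 |tail -5
python3 - <<'E'
from h import *
dn=Ro.from_euler('xyz',[np.pi,0,np.pi/2-np.deg2rad(19.1)]).as_matrix()
plan(np.array([662,32,342]),dn,15)
E
```

```text
position: [0.5072, 0.3691, 0.3161]
tool_rot: [3.14, -0.0, 1.804]
force: [0.8, 1.3, -1.3]
grip_width: 0.0112
finger_force: 42.9
position: [0.5078, 0.3698, 0.3476]
tool_rot: [3.136, -0.002, 1.804]
force: [-0.1, -0.6, -2.1]
grip_width: 0.0112
finger_force: 43.0
row x15: [np.float64(-22.5), np.float64(11.2), np.float64(0.4), np.float64(0.0), np.float64(-0.0), np.float64(0.038)] end err [ 0.6 -0.4 -0.7] [ 0.004 -0.005 -0.003] q [-0.36  0.53 -0.55  1.52  0.29  1.16 -0.73] t 19.35
```

```bash
python3 -m jog '[[[-22.5,11,0.5,0,0,0.038,0],[-22.5,11,0.5,0,0,0.038,0],[-22.5,11,0.5,0,0,0.038,0],[-22.5,11,0.5,0,0,0.038,0],[-22.5,11,0.5,0,0,0.038,0]]]' 40 |tail -1
python3 -m jog '[[[-22.5,11,0.5,0,0,0.038,0],[-22.5,11,0.5,0,0,0.038,0],[-22.5,11,0.5,0,0,0.038,0],[-22.5,11,0.5,0,0,0.038,0],[-22.5,11,0.5,0,0,0.038,0]]]' 40 |tail -1
python3 -m jog '[[[-22.5,11,0.5,0,0,0.038,0],[-22.5,11,0.5,0,0,0.038,0],[-22.5,11,0.5,0,0,0.038,0],[-22.5,11,0.5,0,0,0.038,0],[-22.5,11,0.5,0.004,-0.005,0.038,0]]]' 40 |tail -5
python3 - <<'E'
from h import *
dn=Ro.from_euler('xyz',[np.pi,0,np.pi/2-np.deg2rad(19.1)]).as_matrix()
plan(np.array([662,32,342]),dn,1)
p,R,s=pose();f=bot.grab_frame("wrist"); np.savez("b.npz",p=p,R=R,K=f["intrinsics"],T=f["tool_from_camera"])
cv2.imwrite("pics/b1.png",f["img"][:,:,::-1])
look(["guard_mid","bar_mid"],("scene","top"),"c")
E
```

```text
finger_force: 42.9
finger_force: 42.9
position: [0.6595, 0.029, 0.3361]
tool_rot: [-3.139, 0.004, 1.231]
force: [0.3, 0.0, -0.9]
grip_width: 0.0113
finger_force: 42.9
row x1: [np.float64(3.7), np.float64(1.3), np.float64(-5.9), np.float64(-0.003), np.float64(0.004), np.float64(-0.007)] end err [0. 0. 0.] [0. 0. 0.] q [ 0.09  0.57 -0.35  1.45  0.21  1.17 -0.64] t 20.85
scene guard_mid 0.8 [658.8  26.4 236.2] [297 203]
scene guard_mid 0.74 [639.4 414.7  56.7] [412 296]
scene guard_mid 0.69 [379.6 411.5  56.2] [450 229]
scene bar_mid 0.63 [663.   29.9 149.2] [299 219]
top guard_mid 0.72 [370.2 410.4  59.2] [196 249]
top guard_mid 0.68 [636.  417.1  55.5] [204 168]
top bar_mid 0.85 [658.6  31.6 154.3] [321 160]
```

View pics/b1.png

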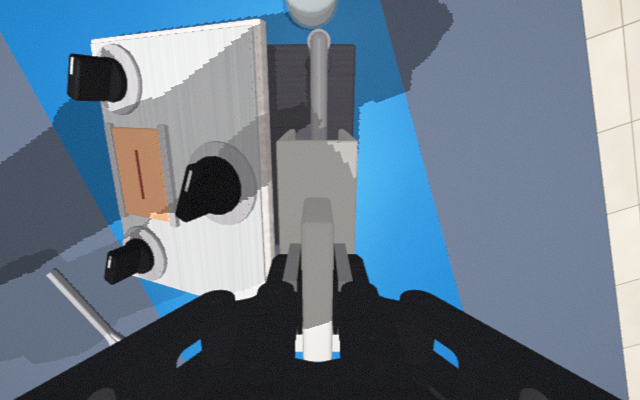

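```bash
python3 - <<'E'
from h import *
d=np.load("b.npz"); img=cv2.imread("pics/b1.png"); g=img.max(2).astype(int)
z=np.array([0,0,1.]); c=[]
for v in range(65,128,4):
    r=g[v,300:340]; u=np.nonzero(r>(r.max()+np.median(g[v,[280,285,290,345,349]]))/2)[0]+300
    c.append((u.mean(),v)); print(v,u.min(),u.max(),end=' | ')
P=back(d["T"],d["K"],d["p"],d["R"],np.array(c),150*z,z)[:,:2]
m=P.mean(0);_,_,V=np.linalg.svd(P-m); a=V[0]*np.sign(V[0,1]); print("\nbar yaw",np.arctan2(a[1],a[0]),"m",m)
nrm=np.array([a[1],-a[0]]); p=d["p"][:2]; print("bar from TCP along station x:",(m-p)@nrm, "tool yaw",np.arctan2(d["R"][1,0],d["R"][0,0]))
# post end: far end of bar
e=back(d["T"],d["K"],d["p"],d["R"],np.array([[318,38.]]),150*z,z)[0,:2]; print("bar end y from TCP",(e-p)@a)
E
```

```text
65 311 325 | 69 312 325 | 73 311 325 | 77 312 325 | 81 311 325 | 85 311 325 | 89 311 326 | 93 311 326 | 97 312 325 | 101 312 325 | 105 312 325 | 109 312 325 | 113 314 326 | 117 312 326 | 121 312 326 | 125 311 326 | 
bar yaw 1.250057299298721 m [685.80928225  99.89876856]
bar from TCP along station x: 2.5816665047563045 tool yaw 1.2308469429658369
bar end y from TCP 113.49583661274455
```

```bash
python3 - <<'E'
from h import *
dn=Ro.from_euler('xyz',[np.pi,0,1.245]).as_matrix()
plan(np.array([663,32,336]),dn,2)
E
```

```text
row x2: [np.float64(0.7), np.float64(1.8), np.float64(0.1), np.float64(-0.001), np.float64(0.002), np.float64(-0.005)] end err [ 0.1 -0.1 -0.1] [-0.001 -0.     0.   ] q [ 0.08  0.57 -0.35  1.45  0.21  1.17 -0.64] t 21.2
```

```bash
python3 -m jog '[[[1,2,0,-0.001,0.002,-0.005,0],[0.5,1.5,0,-0.002,0.002,-0.005,0],[0,0,8,0,0,0,0],[0,0,8,0,0,0,0],[0,0,8,0,0,0,0]]]' 40 |tail -5
python3 -m jog '[[[0,0,10,0,0,0,0],[0,0,10,0,0,0,0],[0,0,10,0,0,0,0],[0,0,10,0,0,0,0],[0,0,5,0,0,0,0]]]' 40 |tail -5
python3 - <<'E'
from h import *
dn=Ro.from_euler('xyz',[np.pi,0,1.245]).as_matrix()
plan(np.array([663,32,246]),dn,5)
f=bot.grab_frame("scene"); cv2.imwrite("pics/d1.png",cv2.resize(f["img"][130:290,230:400,::-1],None,fx=4,fy=3.75,interpolation=3))
E
```

```text
position: [0.6629, 0.0314, 0.311]
tool_rot: [-3.141, 0.001, 1.244]
force: [-0.3, -0.3, -1.7]
grip_width: 0.0113
finger_force: 42.9
position: [0.6628, 0.0313, 0.2658]
tool_rot: [-3.141, 0.001, 1.244]
force: [-0.0, 0.1, -1.8]
grip_width: 0.0114
finger_force: 42.9
row x5: [np.float64(0.1), np.float64(-0.0), np.float64(4.0), np.float64(-0.0), np.float64(0.0), np.float64(-0.0)] end err [-0.  -0.2 -0.2] [-0.001  0.001 -0.001] q [ 0.08  0.64 -0.34  1.51  0.24  1.03 -0.65] t 22.2
```

View pics/d1.png

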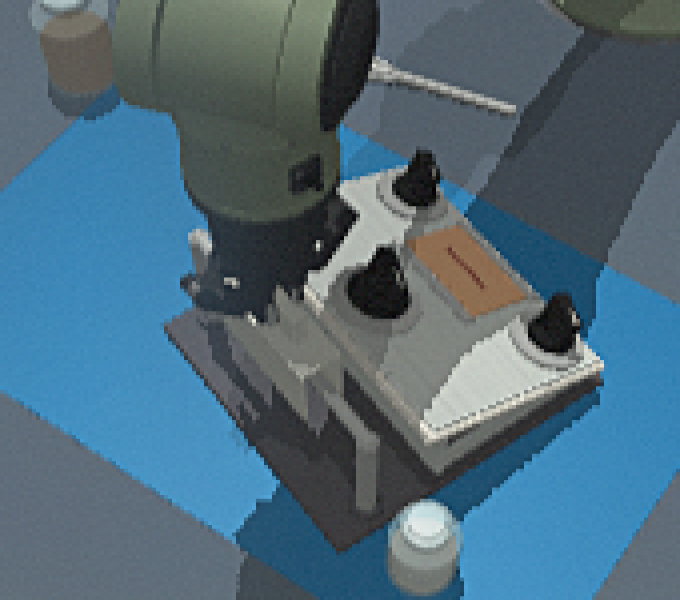

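```bash
python3 -m jog '[[[0,0,5,0,0,0,0],[0,0,5,0,0,0,0],[0,0,5,0,0,0,0],[0,0,4,0,0,0,0],[0,0,1,0,0,0,0]]]' 40 |egrep 'pos|force'
python3 -m jog '[[[0,0,1,0,0,0,0],[0,0,1,0,0,0,0],[0,0,1,0,0,0,0]]]' 40 |egrep 'pos|force'
python3 -m jog '[[[0,0,1,0,0,0,0],[0,0,1,0,0,0,0]]]' 40 |egrep 'pos|force'
```

```text
position: [0.6629, 0.0313, 0.2465]
force: [0.6, 0.4, -1.1]
finger_force: 42.8
position: [0.6632, 0.0313, 0.2442]
force: [-0.8, 0.0, -1.0]
finger_force: 42.8
position: [0.6631, 0.0313, 0.2421]
force: [0.4, -0.3, -1.0]
finger_force: 42.8
```

```bash
python3 -m jog '[[[0,0,1,0,0,0,0],[0,0,1,0,0,0,0]]]' 40 |egrep 'pos|force'
python3 -m jog '[[[0,0,0.5,0,0,0,0],[0,0,0,0,0,0,0]]]' 40 |egrep 'pos|force'
```

```text
position: [0.6631, 0.0314, 0.24]
force: [0.1, -0.3, -1.5]
finger_force: 42.8
position: [0.6631, 0.0313, 0.2395]
force: [-0.0, 0.9, -0.8]
finger_force: 42.8
```

```bash
python3 -m jog '[[[0,0,0.5,0,0,0,0],[0,0,0.5,0,0,0,0]]]' 40 |egrep 'pos|force'
python3 -m jog '[[[0,0,0.5,0,0,0,0],[0,0,0.5,0,0,0,0]]]' 40 |egrep 'pos|force'
```

```text
position: [0.6632, 0.0313, 0.239]
force: [-3.4, 0.1, 8.4]
finger_force: 44.4
position: [0.6632, 0.0313, 0.2389]
force: [-9.0, -1.0, 21.7]
finger_force: 46.2
```

```bash
python3 -m jog '[[[0,0,-0.8,0,0,0,0],[0,0,0,0,0,0,0.1],[0,0,0,0,0,0,0.2],[0,0,0,0,0,0,0.3],[0,0,0,0,0,0,0.4]]]' 40 |egrep 'pos|force|grip'
python3 -m jog '[[[0,0,0,0,0,0,0.5],[0,0,0,0,0,0,0.5],[0,0,-5,0,0,0,0.5],[0,0,-15,0,0,0,0.5],[0,0,-30,0,0,0,0.5]]]' 40 |egrep 'pos|force|grip'
python3 -m jog '[[[0,0,-30,0,0,0,0.5],[30,0,-20,0,0,0,0.5],[40,0,-10,0,0,0,0.5],[40,0,0,0,0,0,0.5],[40,0,0,0,0,0,0.5]]]' 40 |egrep 'pos|force|grip'
python3 - <<'E'
from h import *
p,R,s=pose();f=bot.grab_frame("wrist"); print(bot.spot_point("guard_crown",f)[:2],bot.spot_point("guard_mid",f)[:2])
g=bot.grab_frame("scene")
for n in ("guard_mid","guard_crown","bar_mid"): print(n,bot.spot_point(n,g)[:1])
A=cv2.resize(f["img"][:,:,::-1],(400,250)); B=cv2.resize(g["img"][130:290,230:400,::-1],None,fx=2.35,fy=2.1,interpolation=3)[:, :400]
cv2.imwrite("pics/e1.png",np.vstack([A,cv2.resize(B,(400,340))]))
E
```

```text
position: [0.6631, 0.0313, 0.2382]
force: [-0.2, 0.2, -0.6]
grip_width: 0.034
finger_force: 0.0
position: [0.6625, 0.0313, 0.2883]
force: [-0.4, -0.2, 0.5]
grip_width: 0.0424
finger_force: 0.0
position: [0.7116, 0.1748, 0.3505]
force: [-0.2, 0.4, -0.1]
grip_width: 0.0428
finger_force: 0.0
[{'xyz': [0.6667, 0.0338, 0.1562], 'conf': 0.78}] [{'xyz': [0.6633, 0.0336, 0.1381], 'conf': 0.95}]
guard_mid [{'xyz': [0.6378, 0.4183, 0.0555], 'conf': 0.68}]
guard_crown [{'xyz': [0.6592, 0.038, 0.1511], 'conf': 0.67}]
bar_mid [{'xyz': [0.6608, 0.0322, 0.1512], 'conf': 0.57}]
```

View pics/e1.png

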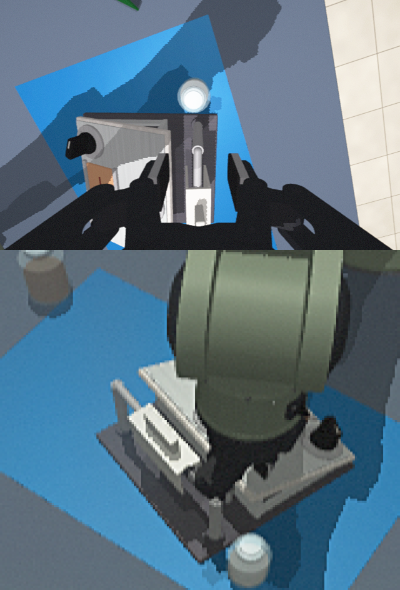

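```bash
python3 -m jog '[[[0,0,-20,0,0,0,0.5],[0,0,0,0,0,0,0.5],[0,0,0,0,0,0,0.5]]]' 40 |head -1; python3 -c "
from workcell import bot
print(bot.job_done())"
```

```text
clock: 26.2
the job is handed in; nothing more can be done
None
```

The job is handed in at about 26 s: all three knobs read home at about 2.01 rad, top first and then the two bottom ones. The white guard hangs level near the middle of the bar, the gripper touches nothing, and the jars and dish were left alone.

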